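# Push the card-index box home between the bookends

## Task

The card-index box has been left standing askew in front of the two wooden bookends. Square it up and push it into the narrow gap between them, from the robot's side, until its front is flush with the bookends' front edges (its back end then sticks out behind them), and take the hand away. Only push with the fingertips or the outside of the fingers: the box slides flat on the cabinet top and is never gripped, lifted or tipped, and the cup, coaster, roller and adapter stay where they are.

Things in the scene. Friction and masses are not known exactly. Their poses are not given: they have to be found in the camera images.
- card_box: Loose card-index box of brown board, shut lid with steel corner caps, paper label on its front; a solid block 120 mm deep (x), 138 wide (y), 95 high, about 0.5 kg. Origin: centre of its underside; x points from its front (label side) to its back, z up. It stands before the bookends, back end towards the gap, up to 45 mm off the gap's centre line and turned up to 0.3 rad.
- bookends: Two wooden bookends screwed down, immovable: upright boards 20 mm thick, 95 deep, 115 high, front and back edges rounded (radius 10), the gap between them 144 wide; outer feet 16 thick reach 167 to each side of mid-gap. Origin: on the cabinet top, mid-gap, level with the boards' front edges; x along the gap away from the robot (the way to push), y to the left across it, z up.
- home (a point): Point on the cabinet top, mid-gap, 60 mm behind the bookends' front edges, same axes as the bookends: where the centre of the box's underside lies when its front is flush. The gap is open at the back and has no stop; the box has 3 mm of play on each side.
- coaster: Round glass coaster 100 mm across, 8 mm thick, lying on the cabinet top left of the bookends; leave it alone. Origin: centre of its underside.
- cup: Stainless steel cup, 74 mm across the rim, 85 mm high, standing on the coaster; leave it alone. Origin: centre of its underside.
- roller: Record-cleaning roller lying on the cabinet top right of the bookends: black silicone roller 36 mm thick, 150 long (along its y), steel yoke 170 wide, black handle along -x ending 155 mm from the roller's axis; leave it alone. Origin: on the cabinet top under the middle of the roller.
- adapter: Orange plastic record adapter, a flat ring 38 mm across and 10 mm thick, lying on the cabinet top to the left of the box; leave it alone. Origin: centre of its underside.
Mind the look-alikes: they are no part of the job. Of the things that look like the card_box, take the one that is farthest to the robot's left at the start.

How it is judged:
By the outcome, as a careful person would: the job done as asked, in the order asked, and still so for the second after the job is handed in, with the robot touching nothing.
It also fails if it takes over 72 s, if anything falls off the work surface, if the arm or the gripper's body presses on something with over 40 N, if the wrist force passes 120 N, or if a joint passes its speed limit or range.

## Robot

A 6-joint arm with a two-finger parallel gripper is mounted at the origin on the work surface. World frame = base frame: x ahead of the robot, y to its left, z up, the work surface at z = 0. Lengths are in m, angles in rad, forces in N, time in s.
With the tool pointing down it reaches from about 0.375 to 0.975 m from the base axis. Payload 3.8 kg.
Tool frame: the origin (TCP) lies on the centre line of the jaws, within the pads' length; the fingertips stand 14 mm ahead of it and the grasp point (between the pads) lies 5 mm behind it; z points along the fingers, y is the line along which they close (so a half turn about z gives the same grasp; the last joint's range is limited). The gripper opens to 85 mm and grips with 20 to 120 N. Pads are 22 mm wide; open, the fingers measure 114 mm over their backs; the gripper's body (76 mm by 85 mm) begins 54 mm behind the grasp point. The pads swing forward as they close: fully open they stand 13 mm farther back than shut.
Start: joints at [-1.186, 0.264, 1.604, -0, 1.274, -0.037], TCP at [0.276, -0.616, 0.245] pointing down, gripper open.
Joint ranges: [-2.63, 2.63], [-0.94, 2.18], [0.31, 2.57], [-1.31, 4.45], [0, 2.66], [-2.55, 2.55]. Speed limits (rad/s): [2.57, 2.57, 3.14, 3.14, 3.14, 3.14].

## Interface

Orientations are given as a rotation vector (axis times angle).
In Python, from workcell import bot, eyes, spot_in gives the robot as it stands.
- The arm moves only by the tool carry_out, never from a script. Its argument "series" is text: rows parted by semicolons, each of 4 numbers parted by spaces: the shift along the world's x, y, z in m, then the turn about the world's z in degrees. In form: tx ty tz roll; .... A call has 1 to 20 rows; each row shifts and turns the commanded pose from where the row before left it; what a row does not reach is not made up. A row lasts 1/8 s, in which the tool goes at most 62.5 mm and 10.7 degrees, less where a joint would pass 70% of its speed; a pose out of reach is approached as far as the arm can. A call is refused whole if a number of a shift passes 0.0625 or a number of a turn 10.7, either way. A call with a gripper value outside its range is refused whole. "jaw" is the gripper command: -1 is shut, 1 is fully open, values between are in proportion, set as the call begins (left out, the last holds). The fingers move at their own pace and stop on an object; "grip_force" is the grip in N (left out, the last holds). Time passes only in rows, so rows that do not move let the fingers close. It gives the time, the measured TCP pose, the force, the opening and the grip force at its end, in the units of the state.
- bot.read_state(): the state, without advancing time (a new reading comes with each control period).
- eyes.read_camera(name): name is "scene" or "top"; returns (picture, depth): 400x640x3 uint8, blue, green, red; 400x640 float32, m along the optical axis (not along the pixel's ray), 0 where there is no reading.
- eyes.get_calibration(name): a dict with "K" (3x3 intrinsics, pixels), "position" and "rotation" of the camera in the world. Camera axes: x right, y down, z forward; pixel columns grow to the right and rows downward; lengths in m; the calibration is good to about 2 mm. A picture is of the moment at which its call begins. get_calibration takes no time and is no camera call.
- bot.finish_job(): hands the job in; it is judged then, once.
Trained networks look in the newest picture that a camera, given by its name, has taken for a name from the list of things; names that differ only in an ending like _2 or _b are one class to them, and where a whole thing is asked for, a point or a joint stands for the part that bears it (a point fixed in the world has none). Each returns a list of dicts, best first, with "score" (0 to 1); they miss things now and then, are a little off and sometimes report something else, mostly with a low value. They report only what shows in the picture. A call takes as long as a camera call. They do not tell look-alikes from the thing itself.
- spot_in(camera, target): "rect" ([centre column, centre row, width, height] in pixels, round what is visible of it).
The state is a dict: "time": time; "q": joint angles; "joint_vel": joint speeds; "joint_torque": joint torques, N m; "tool_pos": TCP position; "tcp_rot": TCP orientation; "wrist_force": force on the tool from outside, world axes, zero at the start; "torque": the same for the moment, N m; "width": opening from 0.0 (shut) to 1.0 (fully open); "grip_force": force on a finger pad.
Only numpy, scipy, OpenCV 4.12 (cv2) and the standard library are available. Lean on these libraries where they do the work, as an engineer would, in place of code of your own. Each camera call takes 0.05 s, during which the arm holds its last target. There are 200 camera calls.

## Working session

There is one attempt and no reset: what is moved stays moved. The work goes in short steps, Python scripts to look and compute and a tool call to move; the robot and the scene stay as the last step left them, time stands still between calls to the robot, and variables do not carry over. Pictures are saved under pics/ and viewed, at most 10 in all, crops included, and the job is handed in when it is done.

Besides the shell and the picture viewer there is one more tool, called after "Emit:" in YAML: its name, and indented under it one key for each argument. carry_out: Moves the arm, as the interface text tells. Its arguments: {"type":"object","properties":{"series":{"type":"string"},"jaw":{"type":"number"},"grip_force":{"type":"number"}},"required":["series"]}

```bash
mkdir -p pics
cat > h.py <<'E'
import numpy as np, cv2
from workcell import bot, eyes, spot_in
def cloud(n):
    im,d=eyes.read_camera(n); c=eyes.get_calibration(n); K=np.array(c["K"])
    v,u=np.mgrid[:400,:640]
    p=np.stack([(u-K[0,2])/K[0,0]*d,(v-K[1,2])/K[1,1]*d,d],-1)
    w=p@np.array(c["rotation"]).T+np.array(c["position"]); w[d==0]=np.nan
    return im,w
E
python3 - <<'E'
from h import *
for n in("scene","top"):
    im,w=cloud(n); cv2.imwrite(f"pics/{n}0.png",im); np.save(n,w)
    print(n,eyes.get_calibration(n)["position"])
    for t in("card_box","bookends","roller","cup","adapter"):
        for r in spot_in(n,t):
            c,ro=map(int,r["rect"][:2]); print(t,round(r["score"],2),np.round(r["rect"]),w[min(ro,399),min(c,639)].round(3))
E
```

```text
Traceback (most recent call last):
  File "h.py", line 7, in cloud
    w=p@np.array(c["rotation"]).T+np.array(c["position"]); w[d==0]=np.nan
      ~~~~~~~~~~~~~~~~~~~~~~~~~~~^~~~~~~~~~~~~~~~~~~~~~~~
ValueError: operands could not be broadcast together with shapes (400,640) (3,)
```

Rotation is a rotation vector.

```bash
sed -i 's/p@np.array(c\["rotation"\]).T/p@cv2.Rodrigues(np.array(c["rotation"],float))[0].T/' h.py
python3 - <<'E'
from h import *
for n in("scene","top"):
    im,w=cloud(n); cv2.imwrite(f"pics/{n}0.png",im); np.save(n,w)
    print(n,eyes.get_calibration(n)["position"])
    for t in("card_box","bookends","roller","cup","adapter"):
        for r in spot_in(n,t):
            c,ro=map(int,r["rect"][:2]); print(t,round(r["score"],2),np.round(r["rect"]),w[min(ro,399),min(c,639)].round(3))
E
```

```text
scene [1.07483204 0.00239036 0.94587798]
card_box 0.63 [325. 190.  62.  69.] [ 0.532 -0.059  0.095]
card_box 0.59 [198. 244.  71.  70.] [ 0.742 -0.349  0.097]
card_box 0.59 [145. 182.  77.  65.] [ 0.581 -0.553  0.096]
bookends 0.71 [315. 238. 120.  72.] [ 0.631 -0.068 -0.   ]
roller 0.58 [426. 248.  37.  33.] [0.652 0.223 0.073]
roller 0.56 [224. 173.  59.  51.] [ 0.48  -0.371  0.033]
roller 0.34 [402. 199.   8.  11.] [0.469 0.165 0.008]
cup 0.74 [430. 239.  35.  35.] [0.597 0.247 0.018]
adapter 0.56 [316. 238. 122.  70.] [ 0.634 -0.065 -0.001]
adapter 0.46 [402. 198.  11.  14.] [0.467 0.165 0.011]
top [ 0.45908425 -0.08637127  1.44191403]
card_box 0.95 [476. 176.  58.  53.] [ 0.555 -0.563  0.094]
card_box 0.81 [361. 254.  52.  57.] [ 0.312 -0.197  0.091]
card_box 0.8 [412. 129.  64.  57.] [ 0.711 -0.362  0.098]
card_box 0.64 [318. 196.  51.  40.] [ 0.498 -0.063  0.094]
card_box 0.61 [228. 163.  21.  21.] [0.617 0.245 0.012]
bookends 0.76 [318. 153.  97.  33.] [ 0.652 -0.06  -0.005]
roller 0.59 [412. 208.  49.  51.] [ 0.456 -0.373  0.033]
cup 0.61 [230. 162.  24.  21.] [0.62  0.239 0.01 ]
adapter 0.63 [319. 151.  99.  37.] [ 0.654 -0.064  0.005]
```

View pics/top0.png

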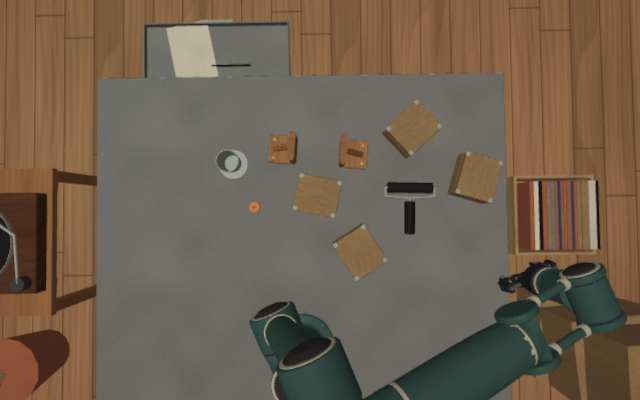

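View pics/scene0.png

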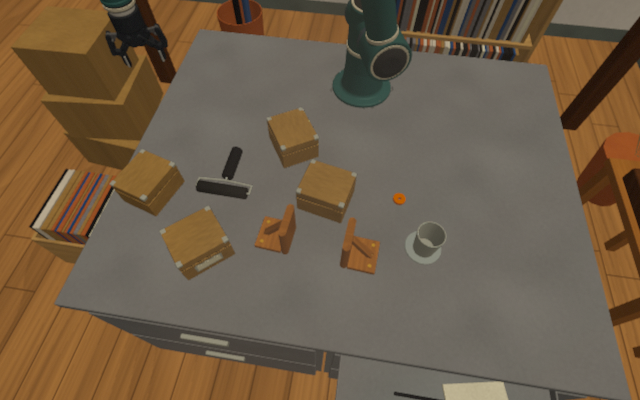

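The top view shows the target box at (318,196), the leftmost of four look-alikes, turned slightly in front of the bookends at (283,148) and (353,153). A look-alike stands at (361,254), nearer to the robot. Next I fit the poses.

```bash
cat >> h.py <<'E'
def pts(w,x0,x1,y0,y1,z0,z1):
    q=w.reshape(-1,3); m=(q[:,0]>x0)&(q[:,0]<x1)&(q[:,1]>y0)&(q[:,1]<y1)&(q[:,2]>z0)&(q[:,2]<z1); return q[m]
def rect(p):
    (c,s,a)=cv2.minAreaRect((p[:,:2]*1000).astype(np.float32)); return np.round(c,1),np.round(s,1),round(a,1),len(p)
E
python3 - <<'E'
from h import *
for n in("top","scene"):
    w=np.load(n+".npy"); print(n,"table z",np.nanmedian(pts(w,.4,.6,.05,.12,-.05,.05)[:,2]))
    print("box",rect(pts(w,.40,.60,-.17,.03,.085,.103)))
    print("near box",rect(pts(w,.2,.42,-.30,-.10,.085,.103)))
    for nm,y0,y1 in(("L",-.04,.15),("R",-.25,-.085)):
        print("bk",nm,rect(pts(w,.57,.75,y0,y1,.07,.13)), rect(pts(w,.57,.75,y0,y1,.105,.13)))
        print("foot+",nm,rect(pts(w,.57,.75,y0,y1,.008,.13)))
E
```

```text
top table z -0.000747890282890129
box (array([525.7, -64.8]), array([138., 173.]), 77.4, 1621)
near box (array([ 317.2, -192.3]), array([139. , 120.2]), 32.1, 1649)
bk L (array([635.9,  24.1]), array([135.3,  50.2]), 7.8, 254) (array([658.3,  20.3]), array([20.6, 93. ]), 85.1, 189)
foot+ L (array([650.5,  67.6]), array([157.7, 154.4]), 0.3, 813)
bk R (array([ 642. , -154.2]), array([42.5, 92.4]), 85.2, 236) (array([ 643. , -142.8]), array([19.8, 92.2]), 85.4, 185)
foot+ R (array([ 641.2, -174.9]), array([155.4, 121.8]), 9.8, 811)
scene table z 0.0010276698359860115
box (array([504.5, -56. ]), array([138.2, 121.6]), 77.3, 1869)
near box (array([ 321.4, -188.8]), array([141.8, 120.3]), 32.2, 1419)
bk L (array([632.9,  15.9]), array([149.2,  55.4]), 18.6, 472) (array([661.4,  23. ]), array([20. , 95.9]), 85.1, 280)
foot+ L (array([642.2,  34. ]), array([151. , 137.6]), 85.2, 1506)
bk R (array([ 646.8, -151.7]), array([43.8, 94.6]), 85.1, 427) (array([ 647.6, -140.2]), array([20.9, 94.2]), 85.0, 283)
foot+ R (array([ 660.3, -178.9]), array([ 96.4, 126.8]), 84.6, 1245)
```

Run:
```python
import cv2
a=cv2.imread("pics/top0.png")[110:230,230:390]; cv2.imwrite("pics/c0.png",cv2.resize(a,None,fx=5,fy=5,interpolation=cv2.INTER_CUBIC))
```

```text
(no output)
```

View pics/c0.png

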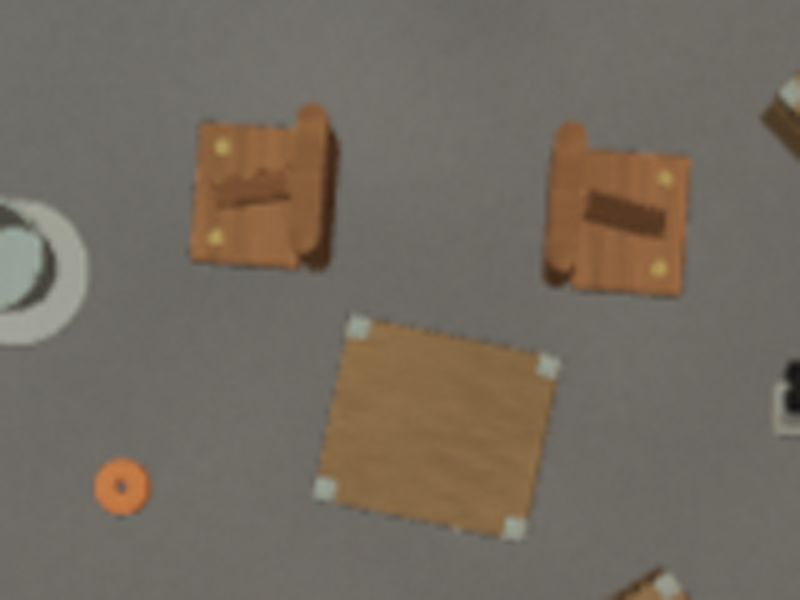

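The crop shows the box turned about 8° clockwise relative to the gap, and about 10 mm right of the centre line. In the crop its front corners are at (325,488) and (515,528).

Run:
```python
from h import *
s=bot.read_state(); R=cv2.Rodrigues(np.array(s["tcp_rot"],float))[0]; print(s["time"],s["tool_pos"],R.round(3),s["width"])
print("tool y yaw",np.degrees(np.arctan2(R[1,1],R[0,1])))
w=np.load("top.npy"); print("box",rect(pts(w,.40,.585,-.15,.03,.085,.103)))
```

```text
0.65 [ 0.2763413  -0.61585831  0.24533367] [[ 0.912  0.409  0.   ]
 [ 0.409 -0.912 -0.   ]
 [-0.     0.    -1.   ]] 0.9981186801012308
tool y yaw -65.83282475668898
box (array([500. , -59.1]), array([138. , 120.5]), 77.4, 1619)
```

Emit:
carry_out:
  series: "0.0095 0.044 0 -2.24;0.0095 0.044 0 -2.24;0.0095 0.044 0 -2.24;0.0095 0.044 0 -2.24;0.0095 0.044 0 -2.24;0.0095 0.044 0 -2.24;0.0095 0.044 0 -2.24;0.0095 0.044 0 -2.24;0.0095 0.044 0 -2.24;0.0095 0.044 0 -2.24;0.0095 0.044 0 -2.24;0.0095 0.044 0 -2.24;0.0095 0.044 0 -2.24;0 0 0 0;0 0 0 0"
  jaw: 1

```text
time: 2.52
tool_pos: [0.3998, -0.044, 0.2454]
tcp_rot: [3.138, -0.134, 0.0]
wrist_force: [-0.2, -0.8, -0.0]
width: 1.001
grip_force: 0.0
```

Emit:
carry_out:
  series: "0 0 -0.03 0;0 0 -0.03 0;0 0 -0.03 0;0 0 -0.03 0;0 0 -0.03 0;0 0 -0.025 0;0 0 -0.02 0;0 0 0 0;0 0 0 0"

```text
time: 3.65
tool_pos: [0.4004, -0.0447, 0.051]
tcp_rot: [3.138, -0.138, 0.001]
wrist_force: [0.1, 0.5, -0.2]
width: 0.999
grip_force: 0.0
```

```bash
cat >> h.py <<'E'
# gap origin and axis per camera, from the standing bookends (mm)
YAW=np.radians(-4.9); O={"top":np.array([603.3,-57.2]),"scene":np.array([607.2,-54.5])}
def look(f=None,z0=.085,z1=.103):
    D=np.array([np.cos(YAW),np.sin(YAW)]); L=np.array([-D[1],D[0]])
    for n in("top","scene"):
        im,w=cloud(n); q=w.reshape(-1,3); q=q[(q[:,2]>z0)&(q[:,2]<z1)]
        r=q[:,:2]*1000-O[n]; q=np.stack([r@D,r@L],-1)
        q=q[(q[:,0]>-190)&(q[:,0]<140)&(abs(q[:,1])<(95 if f is None else f))]
        c,s,a=cv2.minAreaRect(q.astype(np.float32)); print(n,"gap frame",np.round(c,1),np.round(s,1),round(a,1), "x,y pct",np.percentile(q,[.5,99.5],axis=0).round(1).tolist())
    return im
E
python3 - <<'E'
from h import *
im=look(); cv2.imwrite("pics/s1.png",cv2.resize(im[80:300,180:480],None,fx=2.5,fy=2.5))
E
```

```text
top gap frame [-39.3   7.2] [188.8 250.1] 85.2 x,y pct [[-167.3, -84.9], [54.5, 71.9]]
scene gap frame [-35.5   5.7] [182.2 265.8] 88.7 x,y pct [[-165.9, -83.4], [94.6, 92.0]]
```

View pics/s1.png

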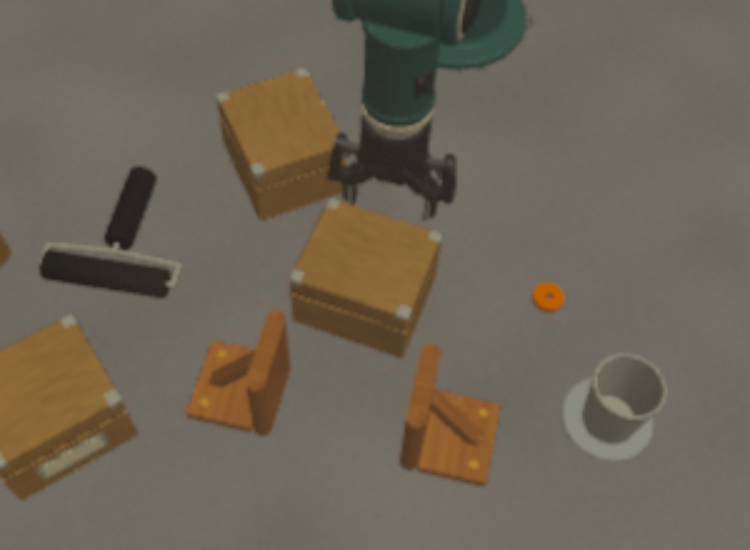

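The gripper stands low behind the box's front, at about (395,180), and both fingers are within the box's width. Next is a short push to square it up.

Emit:
carry_out:
  series: "0.006 -0.0005 0 0;0.006 -0.0005 0 0;0.006 -0.0005 0 0;0.006 -0.0005 0 0;0.005 -0.0004 0 0;0.005 -0.0004 0 0;0.005 -0.0004 0 0;0.004 -0.0004 0 0;0 0 0 0;0 0 0 0"

```text
time: 5.0
tool_pos: [0.4436, -0.0475, 0.0506]
tcp_rot: [3.139, -0.135, 0.002]
wrist_force: [-0.5, 0.5, -0.6]
width: 0.997
grip_force: 0.0
```

```bash
sed -i 's/(abs(q\[:,1\])<(95 if f is None else f))/(abs(q[:,1])<np.where(q[:,0]>-12,68,95))/' h.py
python3 - <<'E'
from h import *
im=look(); cv2.imwrite("pics/s2.png",cv2.resize(im[80:300,180:480],None,fx=2.5,fy=2.5))
E
```

```text
top gap frame [-86.1 -11.7] [138.3 114.3] 89.7 x,y pct [[-133.5, -80.1], [-29.5, 56.4]]
scene gap frame [-101.9   -5.5] [147.5 150.8] 0.1 x,y pct [[-170.3, -79.4], [-29.0, 57.7]]
```

View pics/s2.png

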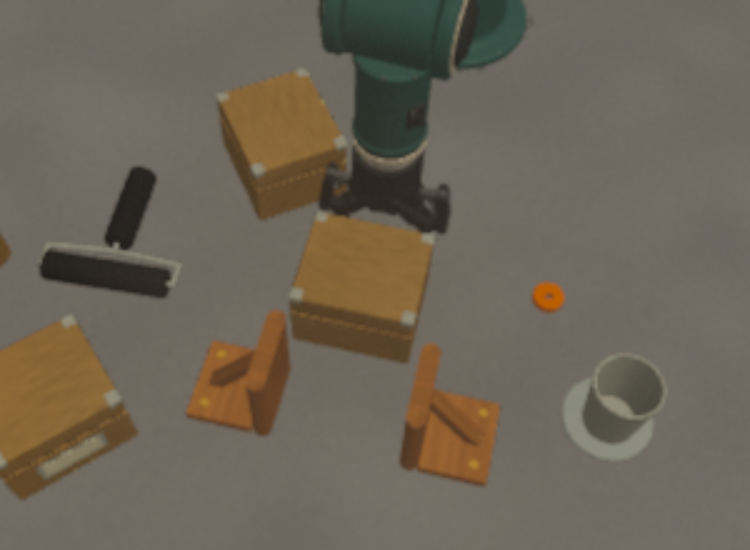

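The box is now square to the gap, but about 11.5 mm too far right. I'll back off, lift, turn a quarter and go to its right side to push it left with both fingers.

Emit:
carry_out:
  series: "-0.01 0.001 0 0;-0.01 0.001 0 0;0 0 0.04 0;0 0 0.04 0;0 0 0.03 0;0.0092 -0.0127 0 10;0.0092 -0.0127 0 10;0.0092 -0.0127 0 10;0.0092 -0.0127 0 10;0.0092 -0.0127 0 10;0.0092 -0.0127 0 10;0.0092 -0.0127 0 10;0.0092 -0.0127 0 10;0.0092 -0.0127 0 10;0 0 0 0;0 0 0 0"

```text
time: 7.1
tool_pos: [0.5048, -0.1592, 0.1601]
tcp_rot: [-2.318, -2.119, 0.0]
wrist_force: [-0.7, 0.4, -0.1]
width: 0.998
grip_force: 0.0
```

Emit:
carry_out:
  series: "0 0 -0.03 0;0 0 -0.03 0;0 0 -0.03 0;0 0 -0.02 0;0 0 0 0;0.0004 0.005 0 0;0.0004 0.005 0 0;0.0004 0.005 0 0;0.0004 0.005 0 0;0.0004 0.005 0 0;0.0004 0.005 0 0;0 0 0 0;0 0 0 0"

```text
time: 8.72
tool_pos: [0.5085, -0.13, 0.0506]
tcp_rot: [2.315, 2.123, 0.001]
wrist_force: [-0.1, -3.4, 1.8]
width: 1.0
grip_force: 0.0
```

Run:
```python
from h import *
im=look()
```

```text
top gap frame [-93.4 -11.7] [174.1 125.9] 84.1 x,y pct [[-148.5, -77.7], [-29.7, 69.5]]
scene gap frame [-83.8  -9.3] [159.3 134. ] 89.6 x,y pct [[-148.0, -69.5], [-28.1, 69.9]]
```

Emit:
carry_out:
  series: "-0.0009 -0.01 0 0;-0.0009 -0.01 0 0;0 0 0.04 0;0 0 0.04 0;0 0 0.03 0;-0.0101 0.0122 0 -10;-0.0101 0.0122 0 -10;-0.0101 0.0122 0 -10;-0.0101 0.0122 0 -10;-0.0101 0.0122 0 -10;-0.0101 0.0122 0 -10;-0.0101 0.0122 0 -10;-0.0101 0.0122 0 -10;-0.0101 0.0122 0 -10;0 0 0 0;0 0 0 0"

```text
time: 10.82
tool_pos: [0.4156, -0.0404, 0.1603]
tcp_rot: [3.139, -0.131, 0.0]
wrist_force: [0.2, -0.8, -0.9]
width: 0.999
grip_force: 0.0
```

Run:
```python
from h import *
im=look()
```

```text
top gap frame [-88.9   1.1] [138.3 119.9] 89.8 x,y pct [[-148.4, -67.4], [-29.6, 69.1]]
scene gap frame [-89.3   1.2] [122.3 139. ] 0.0 x,y pct [[-149.0, -66.7], [-28.8, 69.9]]
```

Emit:
carry_out:
  series: "0 0 -0.03 0;0 0 -0.03 0;0 0 -0.03 0;0 0 -0.02 0;0 0 0 0;0.008 -0.0007 0 0;0.008 -0.0007 0 0;0.008 -0.0007 0 0;0.008 -0.0007 0 0;0.008 -0.0007 0 0;0.008 -0.0007 0 0;0.008 -0.0007 0 0;0.008 -0.0007 0 0;0.008 -0.0007 0 0;0.008 -0.0007 0 0;0.008 -0.0007 0 0;0.008 -0.0007 0 0;0 0 0 0"

```text
time: 13.18
tool_pos: [0.511, -0.0482, 0.0498]
tcp_rot: [-3.139, 0.135, 0.003]
wrist_force: [-2.0, 0.4, -1.2]
width: 1.002
grip_force: 0.0
```

Run:
```python
from h import *
im=look(); cv2.imwrite("pics/s3.png",cv2.resize(im[80:300,180:480],None,fx=2.5,fy=2.5))
```

```text
top gap frame [-14.5   0.1] [136.5 105. ] 89.8 x,y pct [[-43.8, -67.4], [37.9, 67.0]]
scene gap frame [-35.2   1.4] [144.5 148.9] 89.4 x,y pct [[-103.1, -66.9], [38.2, 69.3]]
```

View pics/s3.png

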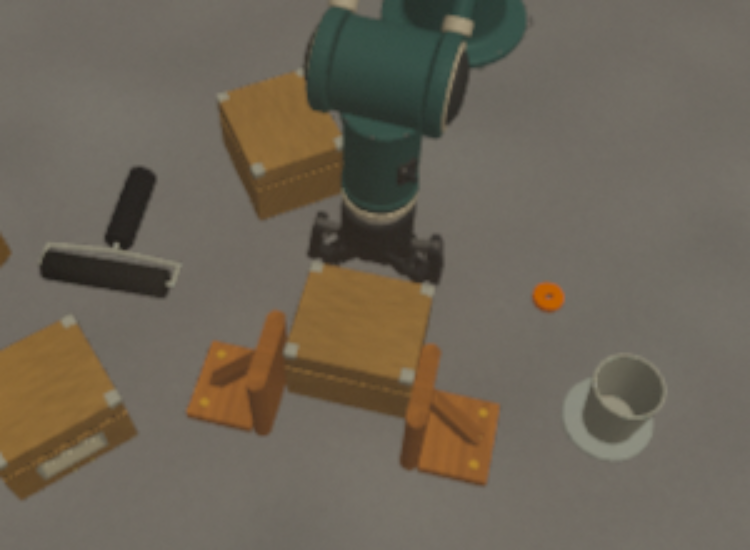

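The box has entered the gap cleanly, its back about 38 mm in, with no jamming force. I'll keep going.

Emit:
carry_out:
  series: "0.008 -0.0007 0 0;0.008 -0.0007 0 0;0.008 -0.0007 0 0;0.008 -0.0007 0 0;0.008 -0.0007 0 0;0.008 -0.0007 0 0;0.007 -0.0006 0 0;0.006 -0.0005 0 0;0.005 -0.0004 0 0;0.004 -0.0004 0 0;0 0 0 0;0 0 0 0"

```text
time: 14.78
tool_pos: [0.5817, -0.0545, 0.0504]
tcp_rot: [3.139, -0.136, 0.001]
wrist_force: [-1.6, 0.4, -0.6]
width: 0.999
grip_force: 0.0
```

Run:
```python
from h import *
im=look()
```

```text
top gap frame [35.8 -3. ] [151.4 134.8] 2.6 x,y pct [[-27.5, -69.8], [108.6, 66.9]]
scene gap frame [37.8  2.2] [141.  145.9] 88.7 x,y pct [[-31.5, -66.9], [109.0, 67.5]]
```

Emit:
carry_out:
  series: "0.004 -0.0003 0 0;0.003 -0.0003 0 0;0.002 -0.0002 0 0;0.001 -0.0001 0 0;0 0 0 0;0 0 0 0;-0.02 0.0017 0 0;-0.03 0.0026 0 0;-0.03 0.0026 0 0;-0.03 0.0026 0 0;0 0 0 0;0 0 0 0"

```text
time: 16.38
tool_pos: [0.4838, -0.0462, 0.0513]
tcp_rot: [3.138, -0.136, 0.007]
wrist_force: [1.5, -1.0, 0.6]
width: 0.997
grip_force: 0.0
```

Run:
```python
from h import *
im=look(); im,w=cloud("top"); np.save("t2",w); cv2.imwrite("pics/t4.png",cv2.resize(im[110:210,250:380],None,fx=6,fy=6,interpolation=cv2.INTER_CUBIC))
for n in("top","scene"):
    w=cloud(n)[1]
    print(rect(pts(w,.57,.75,-.04,.15,.105,.13)),rect(pts(w,.57,.75,-.25,-.085,.105,.13)))
```

```text
top gap frame [-6.6 -1.8] [254.6 137.7] 1.6 x,y pct [[-1.1, -67.3], [117.8, 67.4]]
scene gap frame [-7.1 -0.3] [141.8 254.8] 88.6 x,y pct [[-126.4, -66.8], [118.7, 67.5]]
(array([658.4,  20.3]), array([20.4, 93. ]), 85.1, 188) (array([ 642.9, -142.8]), array([19.9, 93. ]), 85.3, 186)
(array([662.3,  23. ]), array([20., 95.]), 85.0, 280) (array([ 647.4, -140. ]), array([20.4, 95.5]), 84.8, 285)
```

View pics/t4.png

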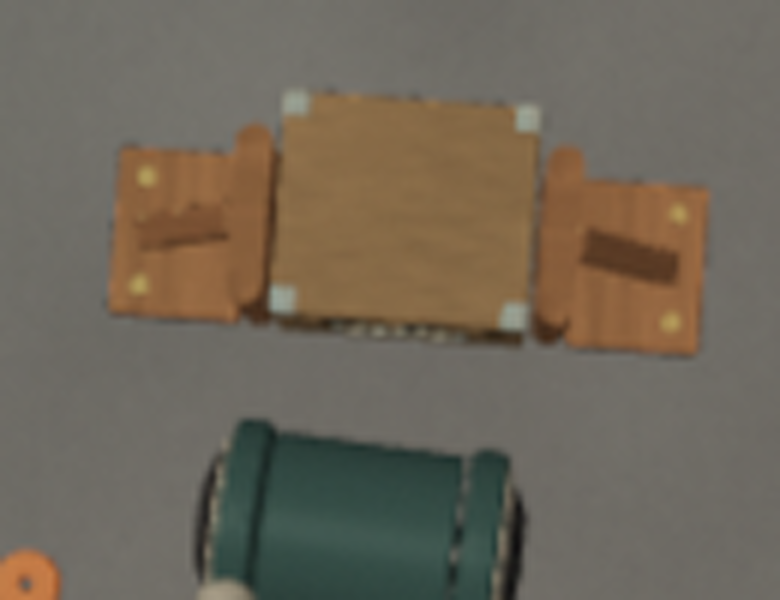

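The box is in the gap, square, and about 1.3 mm short of flush, as the box and bookend fits show. I'll give one small nudge, then retreat and lift clear.

Emit:
carry_out:
  series: "0.03 -0.0026 0 0;0.03 -0.0026 0 0;0.03 -0.0026 0 0;0.015 -0.0013 0 0;0.004 -0.0003 0 0;0.0012 -0.0001 0 0;0.001 -0.0001 0 0;0 0 0 0;0 0 0 0;0 0 0 0;-0.02 0.0017 0 0;-0.03 0.0026 0 0;-0.03 0.0026 0 0;-0.03 0.0026 0 0;0 0 0.05 0;0 0 0.05 0;0 0 0.05 0;0 0 0 0;0 0 0 0"

```text
time: 19.0
tool_pos: [0.4829, -0.046, 0.2006]
tcp_rot: [3.139, -0.136, 0.003]
wrist_force: [0.1, -0.0, -1.2]
width: 0.998
grip_force: 0.0
```

Run:
```python
from h import *
im=look()
D=np.array([np.cos(YAW),np.sin(YAW)])
for n in("top","scene"):
    w=cloud(n)[1]; q=pts(w,.57,.76,-.16,.05,.088,.102)
    r=q[:,:2]*1000-O[n]; x=r@D; y=r@np.array([-D[1],D[0]]); m=(abs(y)<66)&(x>-20); print(n,rect(np.stack([x[m],y[m]],-1)/1000))
for t in("cup","adapter","roller"): print(t,[np.round(r["rect"]) for r in spot_in("scene",t)][:2])
```

```text
top gap frame [59.  0.] [135.9 121.3] 89.8 x,y pct [[-1.2, -67.4], [118.2, 67.3]]
scene gap frame [58.4  0. ] [136.3 121.3] 89.5 x,y pct [[-0.3, -67.0], [118.6, 67.3]]
top (array([58.6, -0. ]), array([131.9, 120.8]), 90.0, 1522)
scene (array([58.7, -0. ]), array([121.2, 132. ]), 0.0, 2239)
cup [array([429., 238.,  39.,  33.])]
adapter [array([315., 243.,  63.,  69.])]
roller []
```

Emit:
carry_out:
  series: "0 0 -0.05 0;0 0 -0.05 0;0 0 -0.05 0;0 0 0 0;0.03 -0.0026 0 0;0.03 -0.0026 0 0;0.03 -0.0026 0 0;0.015 -0.0013 0 0;0.004 -0.0003 0 0;0.0012 -0.0001 0 0;0.001 -0.0001 0 0;0 0 0 0;0 0 0 0;0 0 0 0;-0.03 0.0026 0 0;-0.03 0.0026 0 0;-0.05 0.0043 0 0;0 0 0.05 0;0 0 0.05 0;0 0 0.05 0"

```text
time: 21.85
tool_pos: [0.4837, -0.046, 0.202]
tcp_rot: [3.139, -0.136, 0.003]
wrist_force: [1.7, 0.3, 0.3]
width: 1.001
grip_force: 0.0
```

Run:
```python
from h import *
im=look(); cv2.imwrite("pics/s5.png",cv2.resize(im[80:300,180:480],None,fx=2.5,fy=2.5))
```

```text
top gap frame [59.3 -0.2] [136.  120.6] 89.8 x,y pct [[-0.2, -67.4], [118.6, 67.4]]
scene gap frame [59.1  0.2] [135.8 122.1] 89.6 x,y pct [[0.4, -66.9], [119.4, 67.2]]
```

View pics/s5.png

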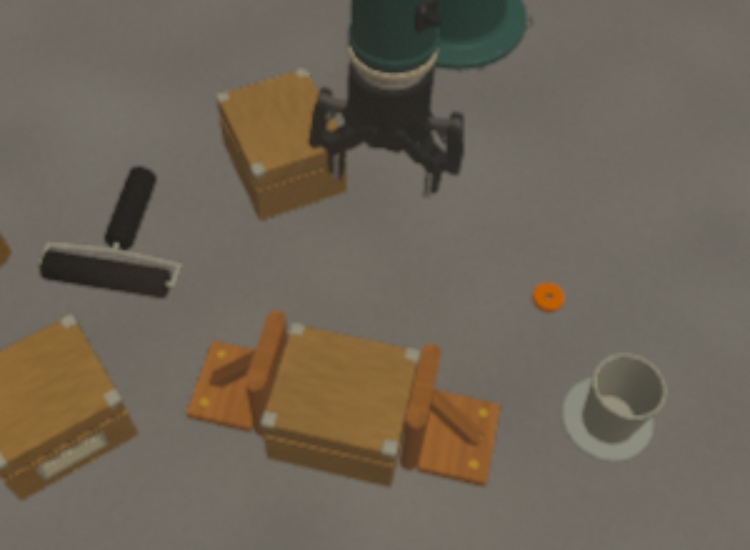

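The picture shows the box seated between the bookends at about (340,390), flush within 1 mm and square. The cup, adapter and roller are where they were, and the hand is clear.

```bash
python3 -c "
from workcell import bot; print(bot.finish_job())"
```

```text
the job is handed in; nothing more can be done
None
```

The card-index box is squared up and pushed into the gap, with its front within about 1 mm of the bookends' front edges; the hand is clear, nothing else was moved, and the job was handed in at about 22 s of the 72 s allowed.

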